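# Sort first-aid things into drawer inserts

## Task

Sort the loose first-aid things into the three grey drawer inserts: both dropper bottles standing upright in the deep rectangular bin, both steel tweezer cases lying flat on the floor of the wide shallow square tray, and the blue pill splitter lying flat in the middle of the round dish. Do not let a bottle fall over, and leave the white cup and the lidded glass jar standing where they are.

Things in the scene. Friction and masses are not known exactly. Their poses are not given: they have to be found in the camera images.
- bottle_a: amber glass dropper bottle, loose, standing upright: round body 32 mm in diameter and 46 mm high, then a shoulder and neck, a black collar 21 mm in diameter from 54 to 68 mm height and a rubber bulb 14 mm in diameter up to 84 mm; 60 g or so. Origin: centre of its underside, z up. The two bottles are alike, either may take either place
- bottle_b: amber glass dropper bottle, loose, standing upright: round body 32 mm in diameter and 46 mm high, then a shoulder and neck, a black collar 21 mm in diameter from 54 to 68 mm height and a rubber bulb 14 mm in diameter up to 84 mm; 60 g or so. Origin: centre of its underside, z up. The two bottles are alike, either may take either place
- case_a: steel tweezer case, loose, lying flat: a slim closed box 104 mm long (its x) by 24 mm wide (its y) by 15 mm high; 50 g or so. Origin: centre of its underside, z up. The two cases are alike
- case_b: steel tweezer case, loose, lying flat: a slim closed box 104 mm long (its x) by 24 mm wide (its y) by 15 mm high; 50 g or so. Origin: centre of its underside, z up. The two cases are alike
- splitter: blue plastic pill splitter, loose, shut and lying flat: a box 72 mm long (its x) by 42 mm wide (its y) by 26 mm high with a thin dark seam; 50 g or so. Origin: centre of its underside, z up
- flat_tray: wide shallow square tray of grey plastic, fixed, open on top: 150 by 150 mm outside, 14 mm high, walls and floor 3 mm thick (144 by 144 mm inside). Its floor is bare at the start, with room for both cases side by side. Origin: centre of its underside; x and y along its sides, z up
- deep_bin: rectangular bin of grey plastic, fixed, open on top, the deepest of the three inserts: 90 mm (its x) by 150 mm (its y) outside, 28 mm high, walls and floor 3 mm thick (84 by 144 mm inside). Empty at the start; the two bottles fit side by side along y. Origin: centre of its underside, z up
- round_dish: round straight-walled dish of grey plastic, fixed, open on top: 128 mm in diameter outside, 18 mm high, wall and flat floor 3 mm thick (122 mm inside). Empty at the start. Origin: centre of its underside, z up
- cup: white plastic cup, empty, loose, standing upright: 64 mm across the rim, 85 mm high; to be left alone. Origin: centre of its underside, z up
- jar: glass jar with a pale paper band and a steel lid, loose, standing upright: 60 mm in diameter, 70 mm high; to be left alone. Origin: centre of its underside, z up
Things that resemble listed ones, but are neither listed nor needed, are in the scene too. What is shaped like the case_a but pink or yellow is not meant.

How it is judged (in metres and radians):
At the end, for the whole second after the job is handed in: Both bottles upright (0.15 rad) on the deep bin's floor, both cases flat (0.12 rad) on the flat tray's floor, the splitter flat on the round dish's floor, centred within 24 mm; all at rest; cup and jar standing within 30 mm of where they were (z of bottle_a in the frame of deep_bin between -0.002 and 0.008 m and angle between each of bottle_a, bottle_b's own z axis and vertical below 0.15 rad and linear speed of each of bottle_a, case_a, bottle_b, case_b, splitter below 0.02 m/s and angular speed of each of bottle_a, case_a, bottle_b, case_b, splitter below 0.3 rad/s and x of bottle_a in the frame of deep_bin between -0.034 and 0.034 m and y of bottle_a in the frame of deep_bin between -0.064 and 0.064 m and z of case_a in the frame of flat_tray between -0.002 and 0.009 m and angle between each of case_a, case_b, splitter's own z axis and vertical below 0.12 rad and x of case_a in the frame of flat_tray between -0.065 and 0.065 m and y of case_a in the frame of flat_tray between -0.065 and 0.065 m and z of bottle_b in the frame of deep_bin between -0.002 and 0.008 m and x of bottle_b in the frame of deep_bin between -0.034 and 0.034 m and y of bottle_b in the frame of deep_bin between -0.064 and 0.064 m and z of case_b in the frame of flat_tray between -0.002 and 0.009 m and x of case_b in the frame of flat_tray between -0.065 and 0.065 m and y of case_b in the frame of flat_tray between -0.065 and 0.065 m and z of splitter in the frame of round_dish between -0.002 and 0.009 m and horizontal distance between splitter and round_dish below 0.024 m and distance of each of cup, jar from where it was at the start of the episode below 0.03 m and angle between each of cup, jar's own z axis and vertical below 0.2 rad); the robot touches nothing.
It fails at once if a dropper bottle fell over (angle between any of bottle_a, bottle_b's own z axis and vertical above 0.9 rad).
It fails at once if the cup or the jar was shifted by more than 30 mm or tipped (distance of any of cup, jar from where it was at the start of the episode above 0.03 m or angle between any of cup, jar's own z axis and vertical above 0.5 rad).
It also fails if it takes over 138 s, if anything falls off the work surface, if the arm or the gripper's body presses on something with over 40 N, if the wrist force passes 120 N, or if a joint passes its speed limit or range.

## Robot

A 6-joint arm with a two-finger parallel gripper is mounted at the origin on the work surface. World frame = base frame: x ahead of the robot, y to its left, z up, the work surface at z = 0. Lengths are in m, angles in degrees, forces in N, time in s.
With the tool pointing down it reaches from about 0.25 to 0.725 m from the base axis. Payload 9.7 kg.
Tool frame: the origin (TCP) lies where the fingers leave the gripper's body, on its centre line; the fingertips stand 73 mm ahead of it and the grasp point (between the pads) lies 54 mm ahead of it; y points along the fingers, x is the direction in which the jaws open and shut, and the axes are right-handed (so a half turn about y gives the same grasp; the last joint's range is limited). The gripper opens to 85 mm and grips with 20 to 120 N. Pads are 22 mm wide; open, the fingers measure 114 mm over their backs; the gripper's body (76 mm by 85 mm) begins 54 mm behind the grasp point. The pads swing forward as they close: fully open they stand 13 mm farther back than shut.
Start: joints at [71.505, 4.979, 10.078, 95.1, 0, 90], TCP at [0.174, 0.522, 0.304] pointing down, gripper open.
Joint ranges: [-179.16, 179.16], [-48.56, 103.87], [-65.8, 70.77], [-126.05, 130.52], [-82.76, 87.17], [-180, 180]. Speed limits (degrees/s): [127.2, 127.2, 147.25, 180, 180, 180].

## Interface

Orientations are given as [roll, pitch, yaw] about the fixed x, y, z axes, in that order (R = Rz(yaw) Ry(pitch) Rx(roll)).
In Python, from workcell import sensors, imaging, bot, models gives the robot as it stands.
- The arm moves only by the tool arm_command, never from a script. Its argument "rows" is one flat list of numbers, 7 for each row, row after row: the shift along the tool's x, y, z in cm, then the turn, a rotation vector about the tool's x, y, z in degrees, then the gripper's target within -1 to 1 (fully open at 1, half-way at 0, shut at -1). A call has 1 to 12 rows; each row is the pose to reach, as a shift and turn from the pose commanded when the call began, along the tool's axes at that moment; what a row does not reach only later rows make up. A row lasts 1/12 s, in which the tool goes at most 41.7 mm and 7.16 degrees, less where a joint would pass 70% of its speed; a pose out of reach is approached as far as the arm can. A call with a gripper value outside its range is refused whole. The fingers move at their own pace and stop on an object; "force" is the grip in N (left out, the last holds). Time passes only in rows, so rows that repeat a pose let the fingers close. It gives the time, the measured TCP pose, the force and the opening at its end, in the units of the state.
- sensors.get_obs(): the state, without advancing time (a new reading comes with each control period).
- imaging.camera(name): name is "scene" or "top" or "wrist"; returns a dict with "pixels" (400x640x3 uint8, blue, green, red), "z_map" (400x640 float32, m along the optical axis (not along the pixel's ray), 0 where there is no reading), "camera_matrix" (3x3 intrinsics, pixels), "world_from_camera" (4x4, takes a point from camera to world coordinates). Camera axes: x right, y up, looking along -z (the intrinsics and any distortion apply to the point x, -y, -z); pixel columns grow to the right and rows downward; lengths in m; the calibration is good to about 2 mm. A picture is of the moment at which its call begins.
- bot.job_done(): hands the job in, once; it reports no verdict.
Trained networks look in the newest picture that a camera, given by its name, has taken for a name from the list of things; names that differ only in an ending like _2 or _b are one class to them, and where a whole thing is asked for, a point or a joint stands for the part that bears it (a point fixed in the world has none). Each returns a list of dicts, best first, with "conf" (0 to 1); they miss things now and then, are a little off and sometimes report something else, mostly with a low value. They report only what shows in the picture. A call takes as long as a camera call. They do not tell look-alikes from the thing itself.
- models.search_frame(thing, camera): "extent" ([centre column, centre row, width, height] in pixels, round what is visible of it).
- models.spot_point(thing, camera): "location" ([column, row] in pixels: a listed point, or the origin of a listed thing).
The state is a dict: "time": time; "q": joint angles; "qd": joint speeds; "joint_efforts": joint torques, N m; "ee_pos": TCP position; "tcp_rot": TCP orientation; "wrist_force": force on the tool from outside, world axes, zero at the start; "torque": the same for the moment, N m; "opening": finger opening in m.
Only numpy, scipy, OpenCV 4.12 (cv2) and the standard library are available. Lean on these libraries where they do the work, as an engineer would, in place of code of your own. Each camera call takes 0.05 s, during which the arm holds its last target.

## Working session

There is one attempt and no reset: what is moved stays moved. The work goes in short steps, Python scripts to look and compute and a tool call to move; the robot and the scene stay as the last step left them, time stands still between calls to the robot, and variables do not carry over. Pictures are saved under pics/ and viewed, and the job is handed in when it is done.

Besides the shell and the picture viewer there is one more tool, called after "Call:" as name(argument=value, ...), one argument or row to a line, values as JSON. arm_command: Moves the arm, as the interface text tells. Its arguments: {"type":"object","properties":{"rows":{"type":"array","items":{"type":"number"}},"force":{"type":"number"}},"required":["rows"]}

```bash
mkdir -p pics
python3 - <<'E'
from workcell import sensors, imaging, bot, models
import cv2
print(sensors.get_obs())
for n in ("scene","top"):
    c=imaging.camera(n); cv2.imwrite(f"pics/{n}0.png",c["pixels"]); print(n,c["camera_matrix"],c["world_from_camera"])
E
```

```text
{'time': 0.0, 'q': array([7.15047617e+01, 5.01172902e+00, 1.00346999e+01, 9.50987438e+01,
       2.96011612e-05, 9.00001274e+01]), 'qd': array([ 0.00831625,  0.00334497,  0.09669313,  0.09731235, -0.04565109,
        0.03391505]), 'joint_efforts': array([ 6.94660703e-04, -5.20381629e+01,  4.64807618e+01,  1.61130319e-02,
        1.96586342e-05,  2.40361391e-05]), 'ee_pos': array([0.17443445, 0.52147397, 0.30317917]), 'tcp_rot': array([-8.99999706e+01,  7.57729332e-02,  7.15046343e+01]), 'wrist_force': array([-0.07207726, -0.16332986,  0.01931505]), 'torque': array([0.04536317, 0.03353608, 0.00072543]), 'opening': 0.08538788829735793}
scene [[363.01080671   0.         322.27624902]
 [  0.         363.01080671 198.89577474]
 [  0.           0.           1.        ]] [[ 0.22707821 -0.56968313  0.78987127  1.36737693]
 [ 0.97368686  0.11680069 -0.19568212 -0.22663427]
 [ 0.0192193   0.81352242  0.58121587  0.71118483]
 [ 0.          0.          0.          1.        ]]
top [[444.63055707   0.         321.3505501 ]
 [  0.         444.63055707 193.26182355]
 [  0.           0.           1.        ]] [[ 0.00624217  0.98786179 -0.15520991  0.2699903 ]
 [-0.999973    0.00676841  0.00286229 -0.0025948 ]
 [ 0.00387807  0.15518786  0.98787737  1.29344444]
 [ 0.          0.          0.          1.        ]]
```

View pics/scene0.png

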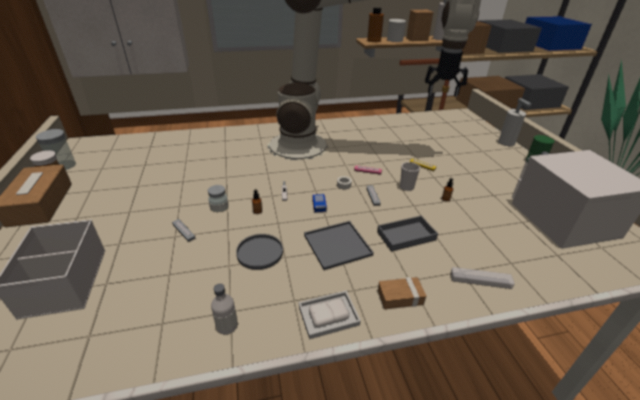

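View pics/top0.png

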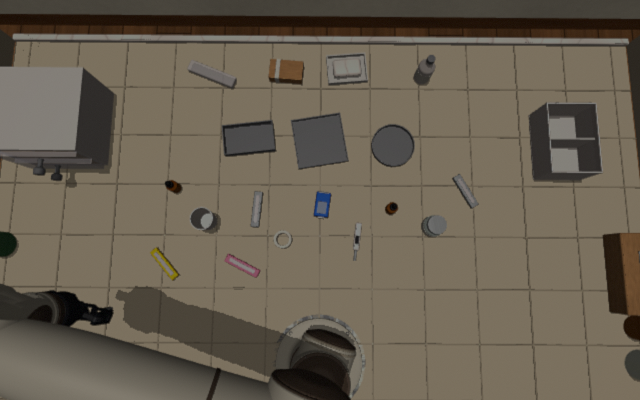

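```bash
cat > h.py <<'E'
from workcell import sensors, imaging, bot, models
import cv2, numpy as np
def cloud(c):
    K=c["camera_matrix"];d=c["z_map"];v,u=np.mgrid[0:400,0:640]
    x=(u-K[0,2])/K[0,0]*d; y=-(v-K[1,2])/K[1,1]*d
    P=np.stack([x,y,-d,np.ones_like(d)],-1)@c["world_from_camera"].T
    P[d<=0]=np.nan
    return P[...,:3]
def pt(c,u,v,z):
    K=c["camera_matrix"];T=c["world_from_camera"]
    r=T[:3,:3]@np.array([(u-K[0,2])/K[0,0],-(v-K[1,2])/K[1,1],-1]);o=T[:3,3]
    return o+r*(z-o[2])/r[2]
E
python3 - <<'E'
from h import *
c=imaging.camera("top");P=cloud(c)
for t in ["bottle_a","case_a","splitter","flat_tray","deep_bin","round_dish","cup","jar"]:
    print(t,[(np.round(d["extent"]),round(d["conf"],2)) for d in models.search_frame(t,"top")][:4],[(np.round(d["location"]),round(d["conf"],2), np.round(pt(c,*d["location"],0),3)) for d in models.spot_point(t,"top")][:4])
z=P[...,2]
print("table z",np.nanmedian(z[100:300,150:500]))
m=((z>0.007)&(z<0.12)).astype(np.uint8)
n,l,s,ce=cv2.connectedComponentsWithStats(m)
for i in range(1,n):
    if s[i,4]<60: continue
    q=P[l==i]
    zt=np.percentile(q[:,2],95)
    top=q[q[:,2]>zt-0.008]
    r=cv2.minAreaRect((top[:,:2]*1000).astype(np.float32))
    print(np.round(ce[i]),s[i,4],"ztop %.3f"%zt,"rect c",np.round(r[0]),"sz",np.round(r[1]),"ang %.1f"%r[2])
E
```

```text
bottle_a [(array([172., 184.,  15.,  16.]), 0.63)] [(array([174., 181.]), 0.65, array([0.506, 0.431, 0.   ])), (array([392., 212.]), 0.59, array([ 0.42 , -0.213,  0.   ]))]
case_a [(array([257., 210.,  16.,  38.]), 0.71), (array([167., 264.,  27.,  31.]), 0.63), (array([466., 193.,  26.,  33.]), 0.58)] [(array([462., 194.]), 0.73, array([ 0.474, -0.422,  0.   ])), (array([166., 265.]), 0.72, array([0.262, 0.437, 0.   ])), (array([243., 264.]), 0.55, array([0.266, 0.218, 0.   ])), (array([254., 212.]), 0.54, array([0.417, 0.189, 0.   ]))]
splitter [(array([323., 205.,  18.,  29.]), 0.87), (array([433., 229.,  26.,  23.]), 0.55)] [(array([323., 204.]), 0.9, array([ 0.443, -0.01 ,  0.   ])), (array([258., 208.]), 0.57, array([0.429, 0.18 , 0.   ]))]
flat_tray [(array([319., 140.,  57.,  56.]), 0.86)] [(array([316., 144.]), 0.6, array([0.623, 0.01 , 0.   ]))]
deep_bin [(array([247., 139.,  50.,  38.]), 0.87)] [(array([207., 223.]), 0.68, array([0.384, 0.326, 0.   ]))]
round_dish [(array([392., 146.,  46.,  43.]), 0.66), (array([202., 219.,  27.,  20.]), 0.64)] [(array([394., 144.]), 0.94
[... 1520 characters left out ...]
 89.2
[202. 218.] 379 ztop 0.087 rect c [390. 321.] sz [61. 61.] ang 2.3
[434. 225.] 439 ztop 0.074 rect c [ 379. -325.] sz [50. 51.] ang 0.3
[357. 239.] 186 ztop 0.016 rect c [ 332. -108.] sz [ 18. 106.] ang 83.3
[282. 239.] 149 ztop 0.028 rect c [337. 103.] sz [50. 50.] ang 22.5
[  6. 244.] 312 ztop 0.063 rect c [321. 875.] sz [47. 11.] ang 6.3
[624. 278.] 2974 ztop 0.083 rect c [ 249. -838.] sz [ 55. 222.] ang 84.9
[164. 264.] 337 ztop 0.019 rect c [266. 439.] sz [105.  25.] ang 41.4
[242. 265.] 326 ztop 0.019 rect c [262. 218.] sz [103.  25.] ang 62.9
[316. 345.] 1594 ztop 0.026 rect c [31. -8.] sz [210. 127.] ang 78.4
[634. 364.] 323 ztop 0.056 rect c [   3. -854.] sz [11. 43.] ang 80.4
```

```bash
cat >> h.py <<'E'
from scipy.spatial.transform import Rotation as Rn
def go(x,y,z,yaw):
    o=sensors.get_obs();R=Rn.from_euler('xyz',o["tcp_rot"],degrees=True)
    Rt=Rn.from_euler('xyz',[-90,0,yaw],degrees=True)
    s=R.inv().apply(np.array([x,y,z])-o["ee_pos"])*100
    r=(R.inv()*Rt).as_rotvec(degrees=True)
    print("t %.2f"%o["time"],"row",np.round(s,2),np.round(r,1),"rows>=%.1f"%max(np.linalg.norm(s)/4.17,np.linalg.norm(r)/7.16),"op %.3f"%o["opening"])
def snap(n,f):
    c=imaging.camera(n);cv2.imwrite("pics/"+f,c["pixels"]);return c
E
python3 -c "
from h import *
go(.486,.421,.2,6.6)"
```

```text
t 0.95 row [  0.34  10.39 -32.73] [-0.  64.9  0. ] rows>=9.1 op 0.086
```

Call:
arm_command(
  rows=[0.34, 10.4, -32.7, 0, 64.9, 0, 0.5, 0.34, 10.4, -32.7, 0, 64.9, 0, 0.5, 0.34, 10.4, -32.7, 0, 64.9, 0, 0.5, 0.34, 10.4, -32.7, 0, 64.9, 0, 0.5, 0.34, 10.4, -32.7, 0, 64.9, 0, 0.5, 0.34, 10.4, -32.7, 0, 64.9, 0, 0.5, 0.34, 10.4, -32.7, 0, 64.9, 0, 0.5, 0.34, 10.4, -32.7, 0, 64.9, 0, 0.5, 0.34, 10.4, -32.7, 0, 64.9, 0, 0.5, 0.34, 10.4, -32.7, 0, 64.9, 0, 0.5, 0.34, 10.4, -32.7, 0, 64.9, 0, 0.5, 0.34, 10.4, -32.7, 0, 64.9, 0, 0.5],
  force=30,
)

```text
time: 1.95
ee_pos: [0.485, 0.4215, 0.2004]
tcp_rot: [-90.0, -0.0, 6.8]
wrist_force: [-0.5, -0.3, 1.4]
opening: 0.0641
```

```bash
python3 -c "
from h import *
go(.486,.421,.2,6.6)
c=snap('wrist','w1.png');print(c['camera_matrix'],c['world_from_camera']);P=cloud(c)
m=(P[...,2]>.07)&(P[...,2]<.1);q=P[m];k=np.linalg.norm(q[:,:2]-[.486,.421],axis=1)<.04;q=q[k];print(len(q),q.mean(0),q.min(0),q.max(0))
go(.486,.421,.092,6.6)
"
```

```text
t 1.95 row [ 0.09  0.04 -0.06] [-0.   0.2  0. ] rows>=0.0 op 0.064
[[333.80973094   0.         324.21447787]
 [  0.         333.80973094 198.46199914]
 [  0.           0.           1.        ]] [[ 0.99286242 -0.114566   -0.03314878  0.47797558]
 [ 0.11925928  0.95648344  0.26630181  0.4892135 ]
 [ 0.00119713 -0.26835436  0.96331952  0.26919983]
 [ 0.          0.          0.          1.        ]]
481 [0.48893193 0.42520686 0.08080224] [0.48231432 0.41745329 0.07040203] [0.49576941 0.43069674 0.08507264]
t 2.00 row [ 0.1  10.87 -0.1 ] [-0.   0.2  0. ] rows>=2.6 op 0.064
```

View pics/w1.png

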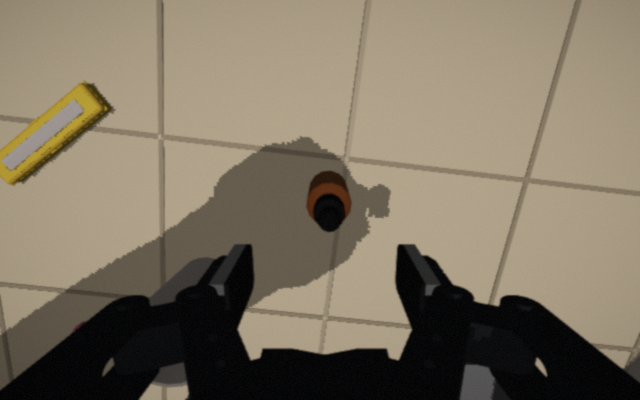

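Call:
arm_command(
  rows=[0.3, 5, 0.1, 0, 0, 0, 0.5, 0.3, 10.8, 0.1, 0, 0, 0, 0.5, 0.3, 10.8, 0.1, 0, 0, 0, 0.5, 0.3, 10.8, 0.1, 0, 0, 0, 0.5, 0.3, 10.8, 0.1, 0, 0, 0, 0.5, 0.3, 10.8, 0.1, 0, 0, 0, -0.6, 0.3, 10.8, 0.1, 0, 0, 0, -0.6, 0.3, 10.8, 0.1, 0, 0, 0, -0.6, 0.3, 10.8, 0.1, 0, 0, 0, -0.6, 0.3, 10.8, 0.1, 0, 0, 0, -0.6, 0.3, 10.8, 0.1, 0, 0, 0, -0.6, 0.3, 10.8, 0.1, 0, 0, 0, -0.6],
  force=30,
)

```text
time: 3.0
ee_pos: [0.4892, 0.4234, 0.0949]
tcp_rot: [-89.8, -0.2, 6.6]
wrist_force: [-1.6, 0.4, 6.1]
opening: 0.0308
```

```bash
python3 -c "
from h import *
c=snap('wrist','w2.png');go(.488,.423,.2,6.6)
"
```

```text
t 3.05 row [-9.000e-02 -1.051e+01  1.000e-02] [-0.2  0.   0.2] rows>=2.5 op 0.031
```

View pics/w2.png

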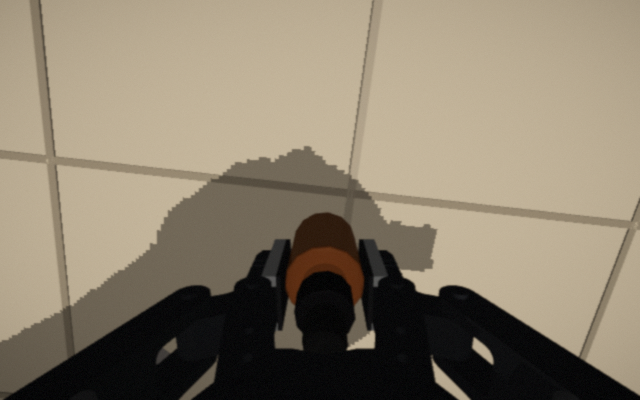

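Call:
arm_command(
  rows=[0, -3.5, 0, 0, 0, 0, -0.6, 0, -7, 0, 0, 0, 0, -0.6, 0, -10.5, 0, 0, 0, 0, -0.6, 0, -10.5, 0, 0, 0, 0, -0.6],
)

```text
time: 3.38
ee_pos: [0.4901, 0.4238, 0.2067]
tcp_rot: [-89.6, -0.6, 6.6]
wrist_force: [1.6, 0.8, 0.2]
opening: 0.0306
```

```bash
python3 -c "
from h import *
o=sensors.get_obs();print(o['ee_pos'],o['tcp_rot'],o['wrist_force'])
go(.631,.245,.2,6.6)
"
```

```text
[0.49013837 0.42384725 0.20671679] [-89.59815009  -0.58870211   6.61700364] [1.64736489 0.80721848 0.17034508]
t 3.38 row [ 11.92   0.66 -19.39] [-0.4  0.   0.6] rows>=5.5 op 0.031
```

Call:
arm_command(
  rows=[1, 0.1, -1.6, 0, 0, 0, -0.6, 3, 0.3, -4.8, 0, 0, 0, -0.6, 5, 0.5, -8, 0, 0, 0, -0.6, 7, 0.6, -11.2, 0, 0, 0, -0.6, 9, 0.6, -14.5, 0, 0, 0, -0.6, 11, 0.6, -17.8, 0, 0, 0, -0.6, 11.9, 0.6, -19.4, 0, 0, 0, -0.6, 11.9, 0.6, -19.4, 0, 0, 0, -0.6, 11.9, 0.6, -19.4, 0, 0, 0, -0.6, 11.9, 0.6, -19.4, 0, 0, 0, -0.6, 11.9, 0.6, -19.4, 0, 0, 0, -0.6],
)

```text
time: 4.3
ee_pos: [0.6285, 0.2444, 0.1915]
tcp_rot: [-90.0, -0.0, 6.7]
wrist_force: [0.3, -0.2, -1.0]
opening: 0.031
```

```bash
python3 -c "
from h import *
o=sensors.get_obs();print(o['ee_pos'],o['tcp_rot'],o['wrist_force'])
c=snap('wrist','w3.png')
go(.631,.245,.099,6.6)
P=cloud(c);m=(abs(P[...,0]-.635)<.12)&(abs(P[...,1]-.211)<.12)&(P[...,2]>.02)&(P[...,2]<.036)
r=cv2.minAreaRect((P[m][:,:2]*1000).astype(np.float32));print(r)
"
```

```text
[0.62854604 0.24444459 0.19145997] [-8.99809035e+01 -3.59398758e-02  6.68074287e+00] [ 0.31395172 -0.24109965 -0.95013394]
t 4.35 row [0.25 9.24 0.01] [-0.   0.1  0. ] rows>=2.2 op 0.031
((638.3955688476562, 212.38336181640625), (90.3224105834961, 151.23391723632812), 6.7281084060668945)
```

View pics/w3.png

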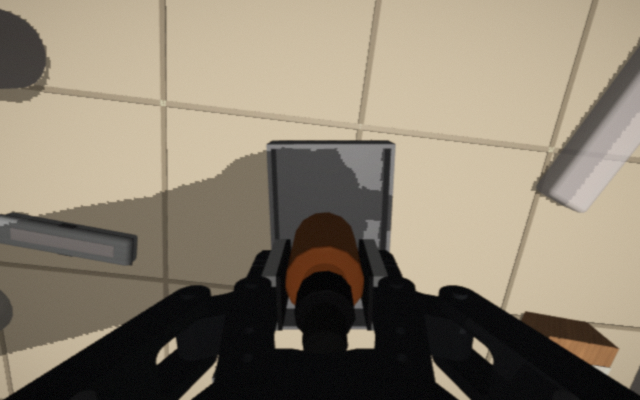

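Call:
arm_command(
  rows=[0.4, 1.5, 0.1, 0, 0, 0, -0.6, 0.4, 4, 0.1, 0, 0, 0, -0.6, 0.4, 6, 0.1, 0, 0, 0, -0.6, 0.4, 7.5, 0.1, 0, 0, 0, -0.6, 0.4, 8.5, 0.1, 0, 0, 0, -0.6, 0.4, 9, 0.1, 0, 0, 0, -0.6, 0.4, 9, 0.1, 0, 0, 0, -0.6, 0.4, 9.2, 0.1, 0, 0, 0, -0.6, 0.4, 9.3, 0.1, 0, 0, 0, -0.6, 0.4, 9.3, 0.1, 0, 0, 0, -0.6, 0.4, 9.3, 0.1, 0, 0, 0, -0.6],
)

```text
time: 5.27
ee_pos: [0.6332, 0.245, 0.0986]
tcp_rot: [-90.0, -0.1, 6.6]
wrist_force: [-0.3, 0.0, -1.2]
opening: 0.0309
```

```bash
python3 -c "
from h import *
o=sensors.get_obs();print(o['ee_pos'],o['tcp_rot'],o['wrist_force'])
c=snap('wrist','w4.png');snap('scene','s4.png')
"
```

```text
[0.63318731 0.24495542 0.09862977] [-8.99837708e+01 -5.72191943e-02  6.60352306e+00] [-0.3497608   0.03345659 -1.18066469]
```

View pics/s4.png

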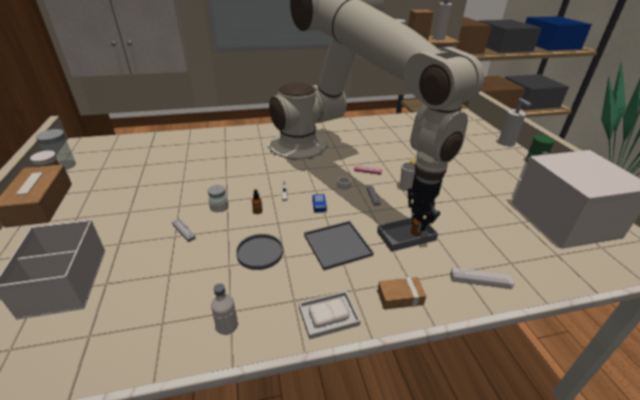

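Call:
arm_command(
  rows=[0, 0.1, 0, 0, 0, 0, -0.6, 0, 0.15, 0, 0, 0, 0, -0.6, 0, 0.2, 0, 0, 0, 0, -0.6, 0, 0.2, 0, 0, 0, 0, -0.6],
)

```text
time: 5.7
ee_pos: [0.6331, 0.2448, 0.0979]
tcp_rot: [-90.0, -0.1, 6.6]
wrist_force: [-4.0, -2.2, 10.5]
opening: 0.0308
```

Call:
arm_command(
  rows=[0, 0, 0, 0, 0, 0, -0.2, 0, 0, 0, 0, 0, 0, 0, 0, 0, 0, 0, 0, 0, 0.1, 0, 0, 0, 0, 0, 0, 0.1, 0, 0, 0, 0, 0, 0, 0.1, 0, -1, 0, 0, 0, 0, 0.1, 0, -3.5, 0, 0, 0, 0, 0.1, 0, -7, 0, 0, 0, 0, 0.1, 0, -10, 0, 0, 0, 0, 0.1, 0, -10, 0, 0, 0, 0, 0.1],
)

```text
time: 6.53
ee_pos: [0.6344, 0.2455, 0.2041]
tcp_rot: [-89.9, -0.5, 6.6]
wrist_force: [1.0, 0.1, 1.0]
opening: 0.0469
```

```bash
python3 -c "
from h import *
o=sensors.get_obs();print(o['ee_pos'],o['tcp_rot'],o['wrist_force'])
c=snap('wrist','w5.png')
go(.424,.182,.2,85.1)
"
```

```text
[0.63444575 0.24545122 0.20414743] [-89.85889764  -0.54369214   6.60623227] [0.97551753 0.0817007  0.99674291]
t 6.58 row [-21.6   -0.06  -3.88] [  0.2 -78.5   0.4] rows>=11.0 op 0.047
```

View pics/w5.png

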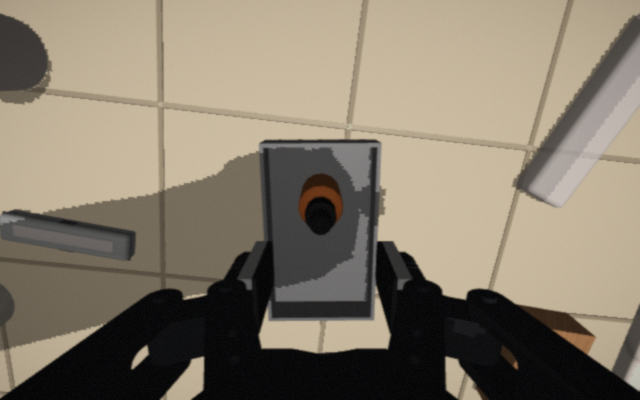

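```bash
python3 -c "
from h import *
print(sensors.get_obs()['q'])"
```

```text
[ 2.11527609e+01  2.20050208e+01  1.89259180e+01  8.65112189e+01
 -5.48409326e-04  1.04544023e+02]
```

Call:
arm_command(
  rows=[-21.6, 0, -3.9, 0, -78.5, 0, 0.1, -21.6, 0, -3.9, 0, -78.5, 0, 0.1, -21.6, 0, -3.9, 0, -78.5, 0, 0.1, -21.6, 0, -3.9, 0, -78.5, 0, 0.1, -21.6, 0, -3.9, 0, -78.5, 0, 0.1, -21.6, 0, -3.9, 0, -78.5, 0, 0.1, -21.6, 0, -3.9, 0, -78.5, 0, 0.1, -21.6, 0, -3.9, 0, -78.5, 0, 0.1, -21.6, 0, -3.9, 0, -78.5, 0, 0.1, -21.6, 0, -3.9, 0, -78.5, 0, 0.1, -21.6, 0, -3.9, 0, -78.5, 0, 0.1, -21.6, 0, -3.9, 0, -78.5, 0, 0.1],
)

```text
time: 7.58
ee_pos: [0.4225, 0.1812, 0.1954]
tcp_rot: [-90.0, 0.0, 85.4]
wrist_force: [0.6, 0.1, 0.0]
opening: 0.0471
```

```bash
cat >> h.py <<'E'
def box(c,x,y,z0,z1,rad=.09):
    P=cloud(c);m=(np.hypot(P[...,0]-x,P[...,1]-y)<rad)&(P[...,2]>z0)&(P[...,2]<z1)
    m=m.astype(np.uint8);n,l,s,ce=cv2.connectedComponentsWithStats(m)
    if n<2: print("none");return
    i=1+np.argmax(s[1:,4]);q=P[l==i]
    r=cv2.minAreaRect((q[:,:2]*1000).astype(np.float32));print("px",np.round(ce[i]),s[i,4],"c",np.round(r[0],1),"sz",np.round(r[1],1),"ang %.1f"%r[2],"zmed %.4f"%np.median(q[:,2]))
E
python3 -c "
from h import *
c=snap('wrist','w6.png')
box(c,.424,.182,.009,.022)
go(.424,.182,.075,85.1)
"
```

```text
px [328. 195.] 3939 c [427.3 184.5] sz [ 24.7 104.5] ang 84.9 zmed 0.0138
t 7.63 row [ 0.1  12.05 -0.14] [-0.  -0.1 -0. ] rows>=2.9 op 0.047
```

View pics/w6.png

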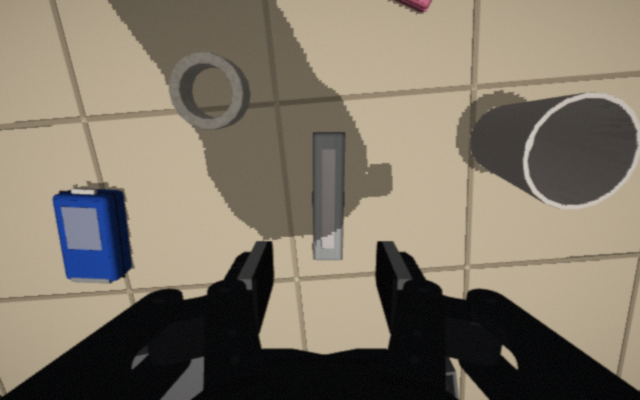

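Call:
arm_command(
  rows=[0.2, 3, -0.3, 0, 0, 0, 0.1, 0.2, 6.5, -0.3, 0, 0, 0, 0.1, 0.2, 9.5, -0.3, 0, 0, 0, 0.1, 0.2, 11.3, -0.3, 0, 0, 0, 0.1, 0.2, 12, -0.3, 0, 0, 0, 0.1, 0.2, 12, -0.3, 0, 0, 0, 0.1, 0.2, 12, -0.3, 0, 0, 0, -0.8, 0.2, 12, -0.3, 0, 0, 0, -0.8, 0.2, 12, -0.3, 0, 0, 0, -0.8, 0.2, 12, -0.3, 0, 0, 0, -0.8, 0.2, 12, -0.3, 0, 0, 0, -0.8, 0.2, 12, -0.3, 0, 0, 0, -0.8],
)

```text
time: 8.63
ee_pos: [0.4268, 0.1834, 0.0776]
tcp_rot: [-90.1, -0.1, 85.1]
wrist_force: [-0.5, 0.0, 7.4]
opening: 0.0228
```

Call:
arm_command(
  rows=[0, 0, 0, 0, 0, 0, -0.8, 0, -0.5, 0, 0, 0, 0, -0.8, 0, -3, 0, 0, 0, 0, -0.8, 0, -6, 0, 0, 0, 0, -0.8, 0, -9, 0, 0, 0, 0, -0.8, 0, -10, 0, 0, 0, 0, -0.8, 0, -10, 0, 0, 0, 0, -0.8],
)

```text
time: 9.22
ee_pos: [0.4271, 0.1835, 0.1792]
tcp_rot: [-90.3, -0.1, 85.1]
wrist_force: [0.3, 0.3, -1.1]
opening: 0.0229
```

```bash
python3 -c "
from h import *
c=snap('wrist','w7.png')
T=np.array([.632,.002]);ex=np.array([np.cos(np.radians(9.6)),np.sin(np.radians(9.6))]);ey=np.array([-ex[1],ex[0]])
print(T+.03*ey,T-.03*ey)
p=T+.03*ey
go(p[0],p[1],.16,99.6)
"
```

```text
[0.62699694 0.03157988] [ 0.63700306 -0.02757988]
t 9.27 row [-13.4    1.73 -21.26] [  0.1 -14.5   0.1] rows>=6.0 op 0.023
```

View pics/w7.png

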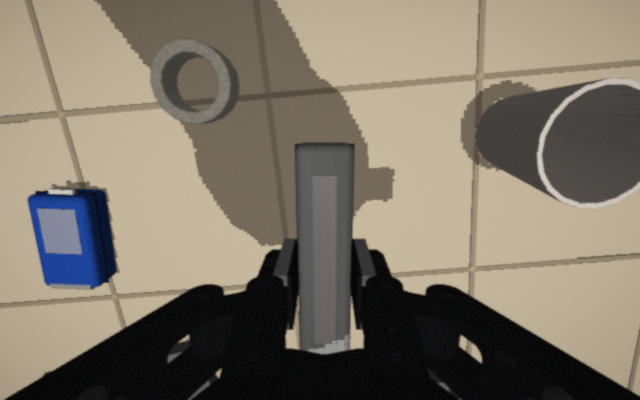

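Call:
arm_command(
  rows=[-1.5, 0.2, -2, 0, -2, 0, -0.8, -3.5, 0.4, -5, 0, -4, 0, -0.8, -6, 0.7, -9, 0, -7, 0, -0.8, -8.5, 1, -13, 0, -10, 0, -0.8, -11, 1.4, -17, 0, -12, 0, -0.8, -13, 1.7, -20.3, 0, -14, 0, -0.8, -13.4, 1.7, -21.3, 0, -14.5, 0, -0.8, -13.4, 1.7, -21.3, 0, -14.5, 0, -0.8, -13.4, 1.7, -21.3, 0, -14.5, 0, -0.8, -13.4, 1.7, -21.3, 0, -14.5, 0, -0.8],
)

```text
time: 10.1
ee_pos: [0.6259, 0.0314, 0.1571]
tcp_rot: [-89.8, -0.0, 99.6]
wrist_force: [-0.5, -0.1, 0.2]
opening: 0.0233
```

```bash
python3 -c "
from h import *
c=snap('wrist','w8.png')
box(c,.632,.002,.005,.02,.12)
go(.627,.0315,.082,99.6)
print(sensors.get_obs()['wrist_force'])
"
```

```text
px [260. 164.] 4159 c [627.2   2.2] sz [135.  150.6] ang 9.7 zmed 0.0124
t 10.15 row [-0.05  7.58 -0.12] [-0.1  0.   0. ] rows>=1.8 op 0.023
[-0.23173806 -0.67777551 -0.26472969]
```

View pics/w8.png

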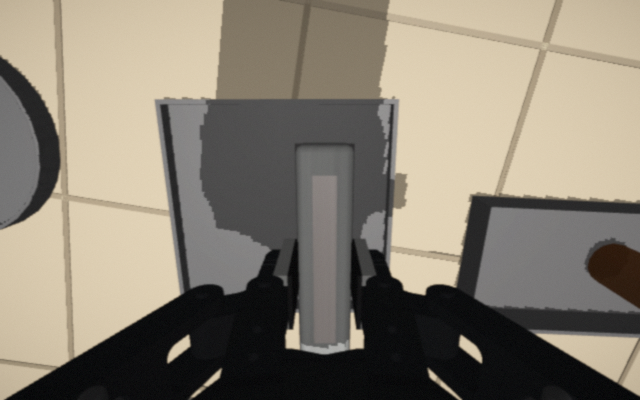

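Call:
arm_command(
  rows=[0, 2, -0.1, 0, 0, 0, -0.8, 0, 4.5, -0.1, 0, 0, 0, -0.8, 0, 6.3, -0.1, 0, 0, 0, -0.8, 0, 7.2, -0.1, 0, 0, 0, -0.8, 0, 7.5, -0.1, 0, 0, 0, -0.8, 0, 7.5, -0.1, 0, 0, 0, -0.8, 0, 7.6, -0.1, 0, 0, 0, -0.8, 0, 7.6, -0.1, 0, 0, 0, -0.8],
)

```text
time: 10.82
ee_pos: [0.6283, 0.0317, 0.0843]
tcp_rot: [-90.1, 0.0, 99.6]
wrist_force: [0.6, 0.2, -0.4]
opening: 0.0232
```

Call:
arm_command(
  rows=[0, 0.1, 0, 0, 0, 0, -0.8, 0, 0.1, 0, 0, 0, 0, -0.8, 0, 0.1, 0, 0, 0, 0, -0.8],
)

```text
time: 11.07
ee_pos: [0.628, 0.0314, 0.0823]
tcp_rot: [-90.0, 0.0, 99.6]
wrist_force: [0.0, 0.7, -1.1]
opening: 0.0231
```

Call:
arm_command(
  rows=[0, 0.1, 0, 0, 0, 0, -0.8, 0, 0.1, 0, 0, 0, 0, -0.8, 0, 0.1, 0, 0, 0, 0, -0.8],
)

```text
time: 11.32
ee_pos: [0.6277, 0.0315, 0.0808]
tcp_rot: [-90.0, -0.0, 99.6]
wrist_force: [0.2, -0.8, -0.5]
opening: 0.0235
```

Call:
arm_command(
  rows=[0, 0.1, 0, 0, 0, 0, -0.8, 0, 0.1, 0, 0, 0, 0, -0.8, 0, 0.1, 0, 0, 0, 0, -0.4, 0, 0.1, 0, 0, 0, 0, -0.1, 0, 0.1, 0, 0, 0, 0, 0, 0, 0.1, 0, 0, 0, 0, 0, 0, 0, 0, 0, 0, 0, 0, 0, -2, 0, 0, 0, 0, 0, 0, -5, 0, 0, 0, 0, 0, 0, -9, 0, 0, 0, 0, 0.3, 0, -12, 0, 0, 0, 0, 0.5, 0, -12, 0, 0, 0, 0, 0.5],
)

```text
time: 12.32
ee_pos: [0.6295, 0.0316, 0.2085]
tcp_rot: [-90.6, 0.1, 99.6]
wrist_force: [1.2, -0.3, -0.1]
opening: 0.0642
```

```bash
python3 -c "
from h import *
c=snap('wrist','w9.png')
box(c,.627,.031,.012,.024,.09)
go(.439,-.007,.2,82.7)
"
```

```text
px [325. 182.] 3740 c [628.1  31.8] sz [103.9  24.5] ang 9.4 zmed 0.0168
t 12.37 row [-0.63  0.4  19.39] [ 0.4 16.9  0. ] rows>=4.7 op 0.064
```

View pics/w9.png

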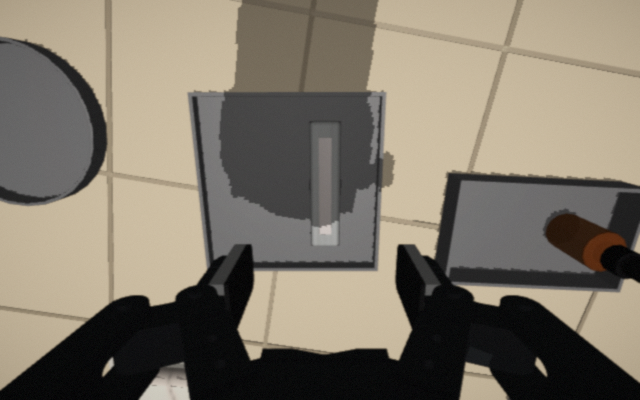

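Case A lies flat in the tray at (325,182), inside the walls. Next the splitter; gripper opened to 0.6.

Call:
arm_command(
  rows=[-0.6, 0.4, 19.4, 0, 16.9, 0, 0.6, -0.6, 0.4, 19.4, 0, 16.9, 0, 0.6, -0.6, 0.4, 19.4, 0, 16.9, 0, 0.6, -0.6, 0.4, 19.4, 0, 16.9, 0, 0.6, -0.6, 0.4, 19.4, 0, 16.9, 0, 0.6, -0.6, 0.4, 19.4, 0, 16.9, 0, 0.6, -0.6, 0.4, 19.4, 0, 16.9, 0, 0.6, -0.6, 0.4, 19.4, 0, 16.9, 0, 0.6],
)

```text
time: 13.03
ee_pos: [0.4378, -0.0068, 0.1966]
tcp_rot: [-90.0, -0.0, 82.7]
wrist_force: [0.0, -0.5, 0.6]
opening: 0.0678
```

```bash
python3 -c "
from h import *
c=snap('wrist','w10.png')
box(c,.439,-.007,.02,.034,.07)
go(.439,-.007,.080,82.7)
"
```

```text
px [325. 199.] 5050 c [441.1  -6.2] sz [42.  72.4] ang 82.8 zmed 0.0248
t 13.08 row [-0.02 11.65 -0.09] [-0.  0.  0.] rows>=2.8 op 0.068
```

View pics/w10.png

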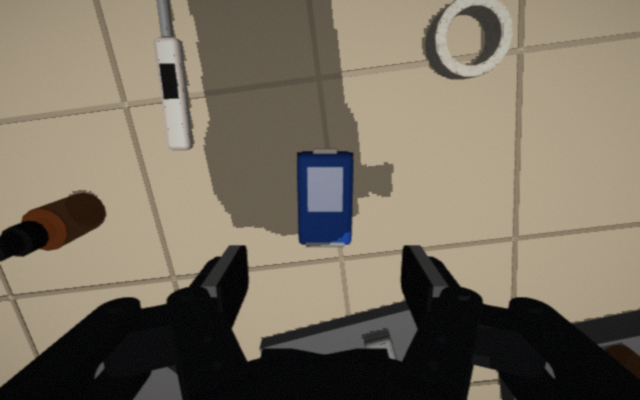

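Call:
arm_command(
  rows=[0, 3, -0.2, 0, 0, 0, 0.6, 0, 6.5, -0.2, 0, 0, 0, 0.6, 0, 9.5, -0.2, 0, 0, 0, 0.6, 0, 11.2, -0.2, 0, 0, 0, 0.6, 0, 11.7, -0.2, 0, 0, 0, 0.6, 0, 11.7, -0.2, 0, 0, 0, 0.6, 0, 11.7, -0.2, 0, 0, 0, -0.5, 0, 11.7, -0.2, 0, 0, 0, -0.5, 0, 11.7, -0.2, 0, 0, 0, -0.5, 0, 11.7, -0.2, 0, 0, 0, -0.5, 0, 11.7, -0.2, 0, 0, 0, -0.5, 0, 11.7, -0.2, 0, 0, 0, -0.5],
)

```text
time: 14.08
ee_pos: [0.4405, -0.007, 0.0815]
tcp_rot: [-90.2, -0.0, 82.7]
wrist_force: [1.3, 0.7, 6.2]
opening: 0.0415
```

Call:
arm_command(
  rows=[0, 0, 0, 0, 0, 0, -0.5, 0, -0.5, 0, 0, 0, 0, -0.5, 0, -3, 0, 0, 0, 0, -0.5, 0, -6, 0, 0, 0, 0, -0.5, 0, -9, 0, 0, 0, 0, -0.5, 0, -11.5, 0, 0, 0, 0, -0.5, 0, -11.5, 0, 0, 0, 0, -0.5],
)

```text
time: 14.67
ee_pos: [0.441, -0.0071, 0.2005]
tcp_rot: [-90.4, -0.0, 82.7]
wrist_force: [0.9, 0.1, 0.1]
opening: 0.0411
```

```bash
python3 -c "
from h import *
c=snap('wrist','w11.png')
go(.620,-.217,.19,82.7)
"
```

```text
t 14.72 row [-18.54   0.88 -20.47] [0.3 0.  0. ] rows>=6.6 op 0.041
```

View pics/w11.png

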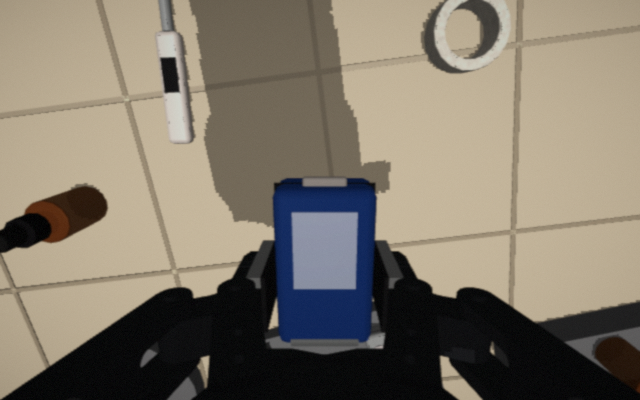

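Call:
arm_command(
  rows=[-1.5, 0.1, -1.7, 0, 0, 0, -0.5, -4, 0.3, -4.4, 0, 0, 0, -0.5, -7, 0.5, -7.7, 0, 0, 0, -0.5, -10, 0.6, -11, 0, 0, 0, -0.5, -13, 0.8, -14.3, 0, 0, 0, -0.5, -16, 0.9, -17.6, 0, 0, 0, -0.5, -18, 0.9, -19.9, 0, 0, 0, -0.5, -18.5, 0.9, -20.5, 0, 0, 0, -0.5, -18.5, 0.9, -20.5, 0, 0, 0, -0.5, -18.5, 0.9, -20.5, 0, 0, 0, -0.5, -18.5, 0.9, -20.5, 0, 0, 0, -0.5],
)

```text
time: 15.63
ee_pos: [0.6186, -0.2157, 0.1856]
tcp_rot: [-89.9, -0.0, 82.7]
wrist_force: [-0.2, -0.3, -0.1]
opening: 0.0416
```

```bash
python3 -c "
from h import *
c=snap('wrist','w12.png')
box(c,.62,-.217,.008,.024,.09)
P=cloud(c);m=(np.hypot(P[...,0]-.62,P[...,1]+.217)<.09)&(P[...,2]>.01)&(P[...,2]<.024);q=P[m][:,:2]
print(cv2.minEnclosingCircle((q*1000).astype(np.float32)))
from scipy.optimize import least_squares
r=least_squares(lambda p:np.hypot(q[:,0]-p[0],q[:,1]-p[1])-.0625,[.62,-.217],loss='soft_l1',f_scale=.002);print(r.x,len(q))
go(.620,-.217,.087,82.7)
"
```

```text
px [326. 175.] 2037 c [ 607.9 -213. ] sz [127.3 100.6] ang 82.3 zmed 0.0164
((620.9503173828125, -214.84027099609375), 63.89945983886719)
[ 0.62117503 -0.21491212] 1925
t 15.68 row [-0.13  9.91 -0.16] [-0.   0.1  0. ] rows>=2.4 op 0.041
```

View pics/w12.png

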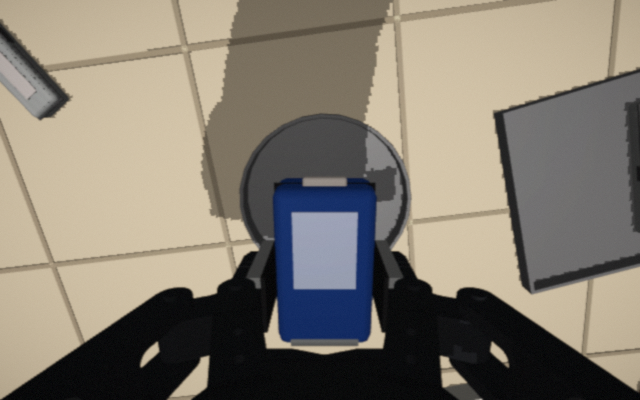

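Call:
arm_command(
  rows=[0, 2, -0.2, 0, 0, 0, -0.5, 0, 5, -0.2, 0, 0, 0, -0.5, 0, 7.5, -0.2, 0, 0, 0, -0.5, 0, 9, -0.2, 0, 0, 0, -0.5, 0, 9.6, -0.2, 0, 0, 0, -0.5, 0, 9.9, -0.2, 0, 0, 0, -0.5, 0, 9.9, -0.2, 0, 0, 0, -0.5, 0, 9.9, -0.2, 0, 0, 0, -0.5, 0, 9.9, -0.2, 0, 0, 0, -0.5],
)

```text
time: 16.43
ee_pos: [0.6219, -0.2169, 0.0886]
tcp_rot: [-90.1, 0.0, 82.7]
wrist_force: [0.1, 0.1, -1.2]
opening: 0.0418
```

Call:
arm_command(
  rows=[0, 0.1, 0, 0, 0, 0, -0.5, 0, 0.2, 0, 0, 0, 0, -0.5, 0, 0.2, 0, 0, 0, 0, -0.5],
)

```text
time: 16.68
ee_pos: [0.6214, -0.2169, 0.085]
tcp_rot: [-90.0, 0.0, 82.7]
wrist_force: [-0.1, 0.3, -0.8]
opening: 0.0411
```

Call:
arm_command(
  rows=[0, 0.1, 0, 0, 0, 0, -0.5, 0, 0.2, 0, 0, 0, 0, -0.5, 0, 0.2, 0, 0, 0, 0, -0.5],
)

```text
time: 16.93
ee_pos: [0.6214, -0.2169, 0.0846]
tcp_rot: [-90.1, 0.0, 82.7]
wrist_force: [-4.9, 0.8, 11.9]
opening: 0.041
```

Contact with the dish floor; release and rise.

Call:
arm_command(
  rows=[0, 0, 0, 0, 0, 0, 0.1, 0, 0, 0, 0, 0, 0, 0.2, 0, 0, 0, 0, 0, 0, 0.3, 0, 0, 0, 0, 0, 0, 0.3, 0, -0.5, 0, 0, 0, 0, 0.3, 0, -2.5, 0, 0, 0, 0, 0.3, 0, -6, 0, 0, 0, 0, 0.3, 0, -10, 0, 0, 0, 0, 0.5, 0, -12, 0, 0, 0, 0, 0.5, 0, -12, 0, 0, 0, 0, 0.5],
)

```text
time: 17.77
ee_pos: [0.6227, -0.2173, 0.2096]
tcp_rot: [-90.5, 0.1, 82.7]
wrist_force: [0.4, 0.1, 1.3]
opening: 0.0643
```

```bash
python3 -c "
from h import *
c=snap('wrist','w13.png')
box(c,.62,-.216,.024,.04,.09)
go(.428,-.205,.205,6.6)
"
```

```text
px [325. 189.] 4752 c [ 622.7 -216.5] sz [41.8 72.9] ang 82.8 zmed 0.0279
t 17.82 row [-1.26  0.05 19.43] [ 0.3 76.1  0.1] rows>=10.6 op 0.064
```

View pics/w13.png

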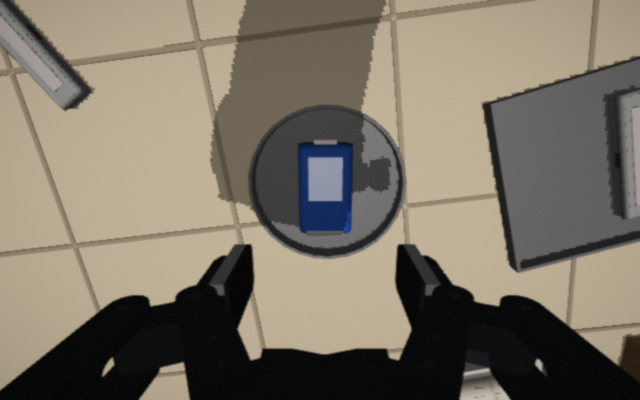

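Call:
arm_command(
  rows=[-1.3, 0, 19.4, 0, 76.1, 0, 0.5, -1.3, 0, 19.4, 0, 76.1, 0, 0.5, -1.3, 0, 19.4, 0, 76.1, 0, 0.5, -1.3, 0, 19.4, 0, 76.1, 0, 0.5, -1.3, 0, 19.4, 0, 76.1, 0, 0.5, -1.3, 0, 19.4, 0, 76.1, 0, 0.5, -1.3, 0, 19.4, 0, 76.1, 0, 0.5, -1.3, 0, 19.4, 0, 76.1, 0, 0.5, -1.3, 0, 19.4, 0, 76.1, 0, 0.5, -1.3, 0, 19.4, 0, 76.1, 0, 0.5, -1.3, 0, 19.4, 0, 76.1, 0, 0.5, -1.3, 0, 19.4, 0, 76.1, 0, 0.5],
)

```text
time: 18.82
ee_pos: [0.4268, -0.2049, 0.2018]
tcp_rot: [-89.9, 0.1, 6.4]
wrist_force: [0.5, 0.5, 0.7]
opening: 0.0641
```

```bash
python3 -c "
from h import *
c=snap('wrist','w14.png')
box(c,.428,-.205,.07,.1,.04)
go(.428,-.205,.094,6.6)
"
```

```text
px [328. 221.] 479 c [ 430.4 -204.7] sz [13.2 13.3] ang 54.8 zmed 0.0820
t 18.87 row [ 0.12 10.8  -0.03] [-0.   0.1 -0.1] rows>=2.6 op 0.064
```

View pics/w14.png

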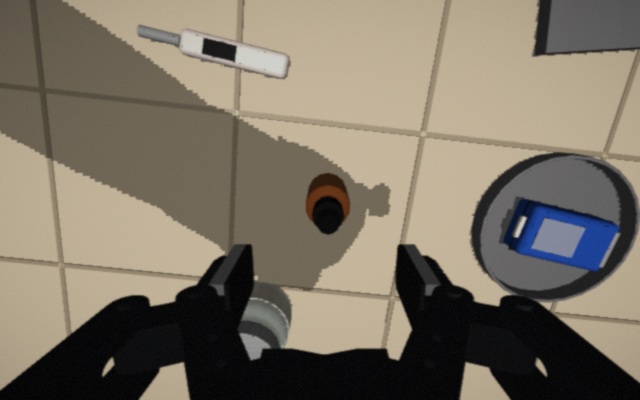

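Call:
arm_command(
  rows=[0.2, 3, 0, 0, 0, 0, 0.5, 0.2, 6, 0, 0, 0, 0, 0.5, 0.2, 9, 0, 0, 0, 0, 0.5, 0.2, 10.8, 0, 0, 0, 0, 0.5, 0.2, 10.8, 0, 0, 0, 0, 0.5, 0.2, 10.8, 0, 0, 0, 0, 0, 0.2, 10.8, 0, 0, 0, 0, -0.6, 0.2, 10.8, 0, 0, 0, 0, -0.6, 0.2, 10.8, 0, 0, 0, 0, -0.6, 0.2, 10.8, 0, 0, 0, 0, -0.6, 0.2, 10.8, 0, 0, 0, 0, -0.6, 0.2, 10.8, 0, 0, 0, 0, -0.6],
)

```text
time: 19.87
ee_pos: [0.4299, -0.2052, 0.0966]
tcp_rot: [-90.1, -0.1, 6.6]
wrist_force: [-1.3, 0.8, 7.1]
opening: 0.0308
```

Call:
arm_command(
  rows=[0, 0, 0, 0, 0, 0, -0.6, 0, -0.5, 0, 0, 0, 0, -0.6, 0, -3, 0, 0, 0, 0, -0.6, 0, -6, 0, 0, 0, 0, -0.6, 0, -9, 0, 0, 0, 0, -0.6, 0, -11.5, 0, 0, 0, 0, -0.6, 0, -12, 0, 0, 0, 0, -0.6, 0, -12, 0, 0, 0, 0, -0.6],
)

```text
time: 20.53
ee_pos: [0.43, -0.2052, 0.2173]
tcp_rot: [-90.1, -0.2, 6.6]
wrist_force: [-0.8, -0.2, -1.4]
opening: 0.031
```

```bash
python3 -c "
from h import *
c=snap('wrist','w15.png')
go(.641,.178,.24,6.6)
"
```

```text
t 20.58 row [25.42 -2.45 35.61] [0.  0.  0.1] rows>=10.5 op 0.031
```

View pics/w15.png

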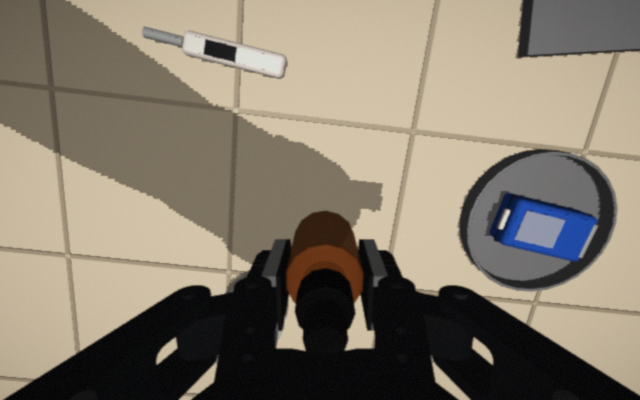

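Call:
arm_command(
  rows=[1.2, -0.5, 1.8, 0, 0, 0, -0.6, 3.5, -1, 4.9, 0, 0, 0, -0.6, 6, -1.5, 8.4, 0, 0, 0, -0.6, 8.6, -2, 12, 0, 0, 0, -0.6, 11.2, -2.4, 15.7, 0, 0, 0, -0.6, 13.8, -2.4, 19.3, 0, 0, 0, -0.6, 16.4, -2.4, 23, 0, 0, 0, -0.6, 19, -2.4, 26.6, 0, 0, 0, -0.6, 21.6, -2.4, 30.3, 0, 0, 0, -0.6, 24, -2.4, 33.6, 0, 0, 0, -0.6, 25.4, -2.4, 35.6, 0, 0, 0, -0.6, 25.4, -2.4, 35.6, 0, 0, 0, -0.6],
)

```text
time: 21.58
ee_pos: [0.6419, 0.1836, 0.234]
tcp_rot: [-90.0, 0.3, 6.9]
wrist_force: [0.7, -0.2, -0.2]
opening: 0.0309
```

Call:
arm_command(
  rows=[0, 0, 0, 0, 0, 0, -0.6, 0, 0, 0, 0, 0, 0, -0.6, 0, 0, 0, 0, 0, 0, -0.6, 0, 0, 0, 0, 0, 0, -0.6],
)

```text
time: 21.92
ee_pos: [0.6402, 0.1767, 0.2391]
tcp_rot: [-90.0, -0.0, 6.5]
wrist_force: [0.9, 0.3, -0.9]
opening: 0.0308
```

```bash
python3 -c "
from h import *
c=snap('wrist','w16.png')
P=cloud(c);m=(abs(P[...,0]-.635)<.12)&(abs(P[...,1]-.211)<.12)&(P[...,2]>.02)&(P[...,2]<.036)
r=cv2.minAreaRect((P[m][:,:2]*1000).astype(np.float32));print(r)
box(c,.633,.245,.074,.1,.03)
go(.641,.178,.105,6.6)
"
```

```text
((638.4813232421875, 212.72378540039062), (90.2369613647461, 150.5113067626953), 6.800870418548584)
px [326. 105.] 363 c [634.9 245.1] sz [13.1 13.1] ang 6.7 zmed 0.0854
t 21.97 row [ 0.08 13.44  0.12] [-0.  -0.1  0. ] rows>=3.2 op 0.031
```

View pics/w16.png

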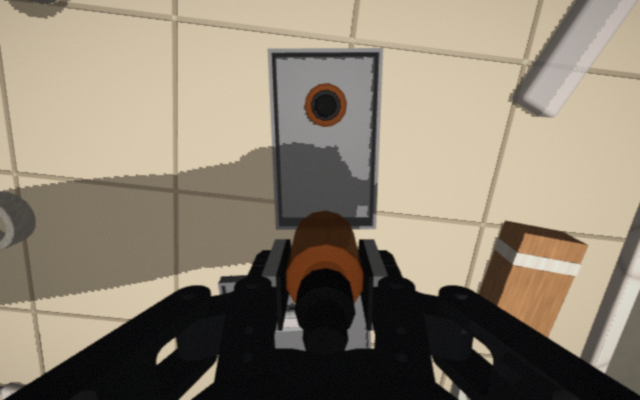

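Call:
arm_command(
  rows=[0.1, 2, 0.1, 0, 0, 0, -0.6, 0.1, 5, 0.1, 0, 0, 0, -0.6, 0.1, 8, 0.1, 0, 0, 0, -0.6, 0.1, 10.5, 0.1, 0, 0, 0, -0.6, 0.1, 12.3, 0.1, 0, 0, 0, -0.6, 0.1, 13.3, 0.1, 0, 0, 0, -0.6, 0.1, 13.6, 0.1, 0, 0, 0, -0.6, 0.1, 13.6, 0.1, 0, 0, 0, -0.6, 0.1, 13.7, 0.1, 0, 0, 0, -0.6, 0.1, 13.8, 0.1, 0, 0, 0, -0.6, 0.1, 13.8, 0.1, 0, 0, 0, -0.6],
)

```text
time: 22.88
ee_pos: [0.6419, 0.1791, 0.1021]
tcp_rot: [-90.0, -0.1, 6.6]
wrist_force: [-0.0, 0.2, -0.2]
opening: 0.0312
```

Call:
arm_command(
  rows=[0, 0.1, 0, 0, 0, 0, -0.6, 0, 0.1, 0, 0, 0, 0, -0.6, 0, 0.2, 0, 0, 0, 0, -0.6],
)

```text
time: 23.13
ee_pos: [0.6416, 0.1792, 0.0997]
tcp_rot: [-90.0, -0.0, 6.6]
wrist_force: [-5.8, -1.0, 13.1]
opening: 0.0313
```

Contact at the expected height (0.0997). Release and rise.

Call:
arm_command(
  rows=[0, 0, 0, 0, 0, 0, -0.2, 0, 0, 0, 0, 0, 0, 0, 0, 0, 0, 0, 0, 0, 0.1, 0, 0, 0, 0, 0, 0, 0.1, 0, 0, 0, 0, 0, 0, 0.1, 0, -1, 0, 0, 0, 0, 0.1, 0, -3.5, 0, 0, 0, 0, 0.1, 0, -7, 0, 0, 0, 0, 0.1, 0, -11, 0, 0, 0, 0, 0.1, 0, -11, 0, 0, 0, 0, 0.1],
)

```text
time: 23.97
ee_pos: [0.6431, 0.1795, 0.2187]
tcp_rot: [-89.9, -0.6, 6.6]
wrist_force: [1.7, 0.3, 1.3]
opening: 0.0466
```

```bash
python3 -c "
from h import *
c=snap('wrist','w17.png')
box(c,.642,.179,.074,.1,.03)
go(.482,-.426,.2,-60.6)
"
```

```text
px [320. 214.] 413 c [642.8 179.8] sz [13.4 13.3] ang 59.1 zmed 0.0850
t 24.02 row [-22.96   1.24 -58.3 ] [-0.4 67.2  0.4] rows>=15.0 op 0.047
```

View pics/w17.png

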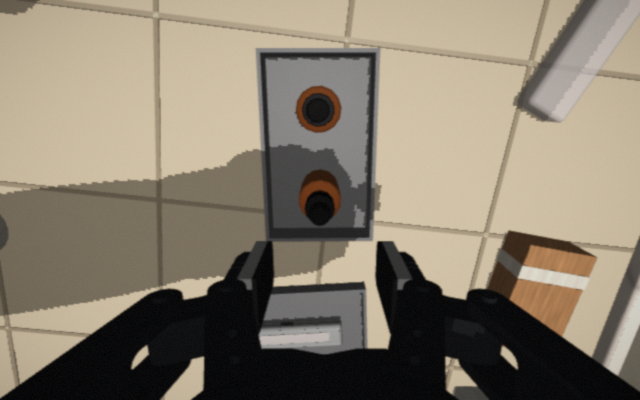

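Call:
arm_command(
  rows=[-23, 1.2, -58.3, 0, 67.2, 0, 0.1, -23, 1.2, -58.3, 0, 67.2, 0, 0.1, -23, 1.2, -58.3, 0, 67.2, 0, 0.1, -23, 1.2, -58.3, 0, 67.2, 0, 0.1, -23, 1.2, -58.3, 0, 67.2, 0, 0.1, -23, 1.2, -58.3, 0, 67.2, 0, 0.1, -23, 1.2, -58.3, 0, 67.2, 0, 0.1, -23, 1.2, -58.3, 0, 67.2, 0, 0.1, -23, 1.2, -58.3, 0, 67.2, 0, 0.1, -23, 1.2, -58.3, 0, 67.2, 0, 0.1, -23, 1.2, -58.3, 0, 67.2, 0, 0.1, -23, 1.2, -58.3, 0, 67.2, 0, 0.1],
)

```text
time: 25.02
ee_pos: [0.5116, -0.3057, 0.1993]
tcp_rot: [-90.0, 0.0, -60.6]
wrist_force: [0.9, -0.6, -0.3]
opening: 0.047
```

Call:
arm_command(
  rows=[0, 0, 0, 0, 0, 0, 0.1, 0, 0, 0, 0, 0, 0, 0.1, 0, 0, 0, 0, 0, 0, 0.1],
)

```text
time: 25.27
ee_pos: [0.5125, -0.3039, 0.1991]
tcp_rot: [-90.0, 0.0, -60.6]
wrist_force: [-0.1, 0.7, 1.1]
opening: 0.0473
```

```bash
python3 -c "
from h import *
print(sensors.get_obs()['q'])
go(.482,-.426,.2,-60.6)
"
```

```text
[-3.06764876e+01  1.04620036e+01  4.57082879e+00  8.41421866e+01
  1.51406948e-02  1.19967119e+02]
t 25.27 row [ 9.14 -0.1  -8.64] [ 0. -0. -0.] rows>=3.0 op 0.047
```

Call:
arm_command(
  rows=[9.1, -0.1, -8.6, 0, 0, 0, 0.1, 9.1, -0.1, -8.6, 0, 0, 0, 0.1, 9.1, -0.1, -8.6, 0, 0, 0, 0.1, 9.1, -0.1, -8.6, 0, 0, 0, 0.1, 9.1, -0.1, -8.6, 0, 0, 0, 0.1, 9.1, -0.1, -8.6, 0, 0, 0, 0.1],
)

```text
time: 25.77
ee_pos: [0.4831, -0.4242, 0.2002]
tcp_rot: [-90.0, 0.0, -60.5]
wrist_force: [-0.5, -0.1, 0.4]
opening: 0.0468
```

```bash
python3 -c "
from h import *
c=snap('wrist','w18.png')
box(c,.482,-.426,.009,.022)
go(.482,-.426,.075,-60.6)
"
```

```text
px [327. 189.] 3829 c [ 484.9 -425.7] sz [103.9  24.9] ang 29.6 zmed 0.0136
t 25.82 row [ 0.13 12.53 -0.22] [-0.   0.1 -0. ] rows>=3.0 op 0.047
```

View pics/w18.png

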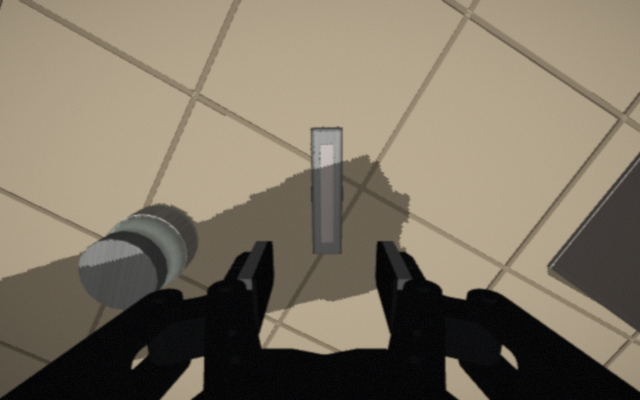

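Call:
arm_command(
  rows=[0.2, 3, -0.1, 0, 0, 0, 0.1, 0.2, 6.5, -0.1, 0, 0, 0, 0.1, 0.2, 9.5, -0.1, 0, 0, 0, 0.1, 0.2, 11.7, -0.1, 0, 0, 0, 0.1, 0.2, 12.4, -0.1, 0, 0, 0, 0.1, 0.2, 12.4, -0.1, 0, 0, 0, 0.1, 0.2, 12.4, -0.1, 0, 0, 0, -0.8, 0.2, 12.4, -0.1, 0, 0, 0, -0.8, 0.2, 12.4, -0.1, 0, 0, 0, -0.8, 0.2, 12.4, -0.1, 0, 0, 0, -0.8, 0.2, 12.4, -0.1, 0, 0, 0, -0.8, 0.2, 12.4, -0.1, 0, 0, 0, -0.8],
)

```text
time: 26.82
ee_pos: [0.4836, -0.4282, 0.0788]
tcp_rot: [-89.9, -0.2, -60.6]
wrist_force: [0.4, 1.8, 7.4]
opening: 0.0232
```

Call:
arm_command(
  rows=[0, 0, 0, 0, 0, 0, -0.8, 0, -0.5, 0, 0, 0, 0, -0.8, 0, -3, 0, 0, 0, 0, -0.8, 0, -6, 0, 0, 0, 0, -0.8, 0, -9, 0, 0, 0, 0, -0.8, 0, -12, 0, 0, 0, 0, -0.8, 0, -12, 0, 0, 0, 0, -0.8],
)

```text
time: 27.4
ee_pos: [0.4838, -0.4289, 0.2044]
tcp_rot: [-89.8, -0.5, -60.6]
wrist_force: [0.1, -0.9, 1.3]
opening: 0.0229
```

```bash
python3 -c "
from h import *
c=snap('wrist','w19.png')
go(.637,-.0285,.18,-80.4)
"
```

```text
t 27.45 row [-27.35   2.01  33.01] [-0.2 19.8  0.4] rows>=10.3 op 0.023
```

View pics/w19.png

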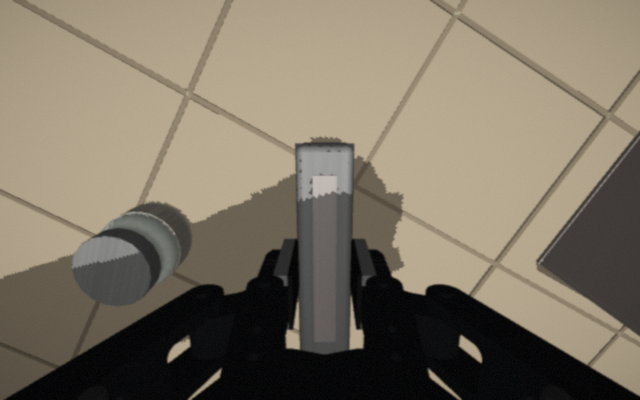

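Call:
arm_command(
  rows=[-1.5, 0.1, 1.8, 0, 1, 0, -0.8, -3.8, 0.3, 4.6, 0, 3, 0, -0.8, -6.4, 0.5, 7.7, 0, 5, 0, -0.8, -9, 0.7, 10.9, 0, 7, 0, -0.8, -11.6, 0.9, 14, 0, 9, 0, -0.8, -14.2, 1.1, 17.1, 0, 11, 0, -0.8, -16.8, 1.3, 20.3, 0, 13, 0, -0.8, -19.4, 1.5, 23.4, 0, 15, 0, -0.8, -22, 1.7, 26.6, 0, 17, 0, -0.8, -24.6, 1.9, 29.7, 0, 19, 0, -0.8, -26.6, 2, 32.1, 0, 19.8, 0, -0.8, -27.4, 2, 33, 0, 19.8, 0, -0.8],
)

```text
time: 28.45
ee_pos: [0.6361, -0.0231, 0.1752]
tcp_rot: [-90.1, 0.1, -80.3]
wrist_force: [0.8, -0.3, -0.6]
opening: 0.0229
```

Call:
arm_command(
  rows=[0, 0, 0, 0, 0, 0, -0.8, 0, 0, 0, 0, 0, 0, -0.8, 0, 0, 0, 0, 0, 0, -0.8, 0, 0, 0, 0, 0, 0, -0.8],
)

```text
time: 28.78
ee_pos: [0.6351, -0.0285, 0.1764]
tcp_rot: [-90.0, -0.0, -80.5]
wrist_force: [-0.8, -0.7, -0.7]
opening: 0.0227
```

```bash
python3 -c "
from h import *
c=snap('wrist','w20.png')
go(.637,-.0285,.085,-80.4)
"
```

```text
t 28.83 row [0.03 9.14 0.18] [ 0.  -0.1  0. ] rows>=2.2 op 0.023
```

View pics/w20.png

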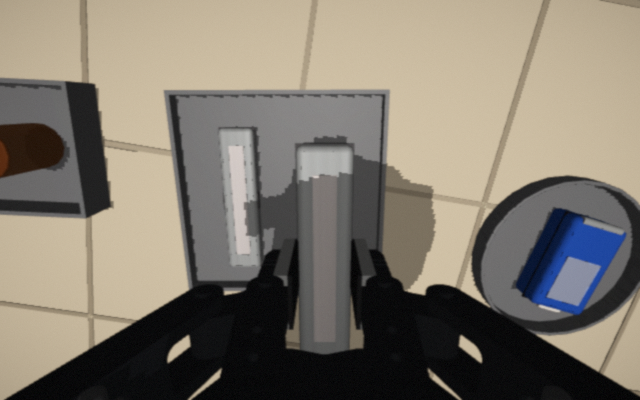

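Call:
arm_command(
  rows=[0, 2, 0.1, 0, 0, 0, -0.8, 0, 5, 0.1, 0, 0, 0, -0.8, 0, 7.5, 0.1, 0, 0, 0, -0.8, 0, 8.7, 0.1, 0, 0, 0, -0.8, 0, 9.1, 0.1, 0, 0, 0, -0.8, 0, 9.1, 0.1, 0, 0, 0, -0.8, 0, 9.2, 0.1, 0, 0, 0, -0.8, 0, 9.3, 0.1, 0, 0, 0, -0.8, 0, 9.3, 0.1, 0, 0, 0, -0.8],
)

```text
time: 29.58
ee_pos: [0.6372, -0.0269, 0.0847]
tcp_rot: [-89.9, -0.0, -80.4]
wrist_force: [-0.1, -0.1, -0.9]
opening: 0.0229
```

Call:
arm_command(
  rows=[0, 0.1, 0, 0, 0, 0, -0.8, 0, 0.2, 0, 0, 0, 0, -0.8, 0, 0.2, 0, 0, 0, 0, -0.8],
)

```text
time: 29.83
ee_pos: [0.6368, -0.0268, 0.0819]
tcp_rot: [-89.9, -0.0, -80.4]
wrist_force: [-0.3, 0.2, 1.7]
opening: 0.023
```

Call:
arm_command(
  rows=[0, 0.05, 0, 0, 0, 0, -0.8, 0, 0.05, 0, 0, 0, 0, -0.8, 0, 0.05, 0, 0, 0, 0, -0.4, 0, 0, 0, 0, 0, 0, -0.1, 0, 0, 0, 0, 0, 0, 0, 0, 0, 0, 0, 0, 0, 0, 0, 0, 0, 0, 0, 0, 0, 0, -2, 0, 0, 0, 0, 0, 0, -5, 0, 0, 0, 0, 0, 0, -9, 0, 0, 0, 0, 0.3, 0, -13, 0, 0, 0, 0, 0.5, 0, -14, 0, 0, 0, 0, 0.5],
)

```text
time: 30.83
ee_pos: [0.6377, -0.0269, 0.2285]
tcp_rot: [-89.5, -0.1, -80.4]
wrist_force: [1.1, 0.3, 1.3]
opening: 0.0641
```

Call:
arm_command(
  rows=[0, -3, -18, 0, 0, 0, 0.5, 0, -3, -18, 0, 0, 0, 0.5, 0, -3, -18, 0, 0, 0, 0.5, 0, -3, -18, 0, 0, 0, 0.5, 0, -3, -18, 0, 0, 0, 0.5, 0, -3, -18, 0, 0, 0, 0.5, 0, -3, -18, 0, 0, 0, 0.5, 0, -3, -18, 0, 0, 0, 0.5],
)

```text
time: 31.5
ee_pos: [0.4596, -0.0568, 0.2513]
tcp_rot: [-90.0, -0.0, -80.4]
wrist_force: [0.0, 0.5, -0.0]
opening: 0.064
```

Run:
```python
from h import *
c=snap('top','t21.png');snap('scene','s21.png');snap('wrist','w21.png')
for nm,a in dict(caseA=(.628,.032,.0125,.026,.03),caseB=(.637,-.027,.0125,.026,.03),split=(.621,-.216,.024,.04,.05),botA=(.633,.245,.072,.1,.03),botB=(.642,.179,.072,.1,.03),cup=(.39,.321,.079,.1,.05),jar=(.379,-.325,.066,.09,.05)).items():
    print(nm,end=' ');box(c,*a)
```

```text
caseA px [309. 141.] 152 c [628.2  30.2] sz [58.8 24. ] ang 9.7 zmed 0.0182
caseB none
split px [398. 144.] 124 c [ 616.2 -230.9] sz [18.4 73. ] ang 85.8 zmed 0.0292
botA px [234. 134.] 30 c [627.8 242.1] sz [14.9 17. ] ang 5.0 zmed 0.0837
botB px [257. 131.] 30 c [640.2 178.1] sz [16.7 15.1] ang 57.5 zmed 0.0838
cup px [201. 218.] 98 c [389.7 321.3] sz [60.8 62.3] ang 0.9 zmed 0.0847
jar px [437. 224.] 281 c [ 376.8 -325.1] sz [51.5 51.2] ang 42.7 zmed 0.0702
```

View pics/t21.png

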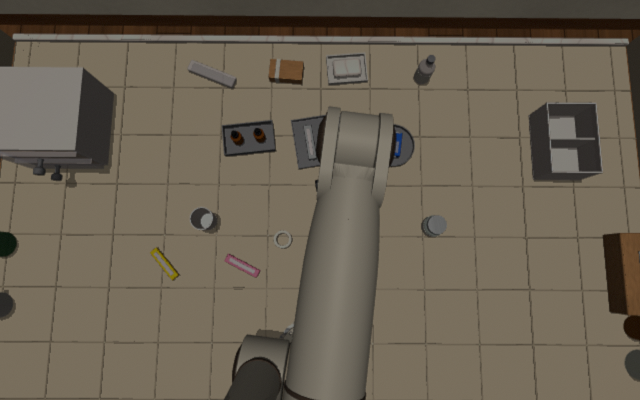

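View pics/w21.png

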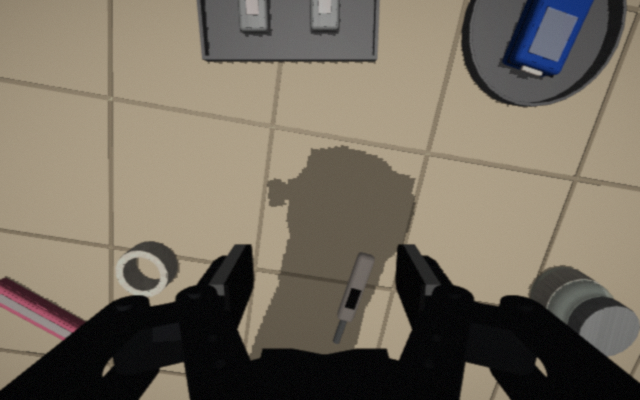

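View pics/s21.png

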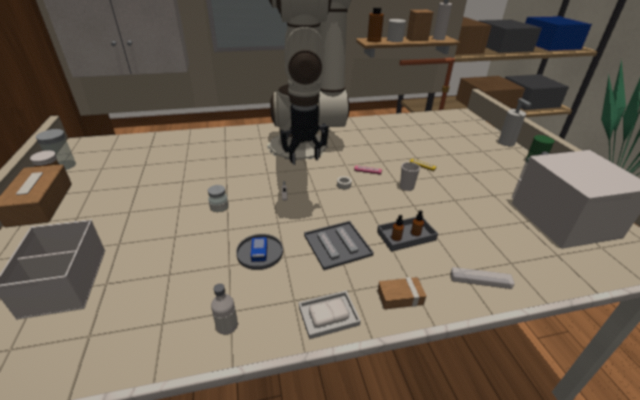

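Run:
```python
from h import *
c=imaging.camera('scene')
for nm,a in dict(caseA=(.628,.032,.0145,.026,.055),caseB=(.637,-.027,.0145,.026,.035),split=(.621,-.216,.024,.04,.05)).items():
    print(nm,end=' ');box(c,*a)
P=cloud(c);print("case B z at centre", np.median(P[...,2][np.hypot(P[...,0]-.637,P[...,1]+.027)<.01]),"case A z", np.median(P[...,2][np.hypot(P[...,0]-.628,P[...,1]-.032)<.01]))
o=sensors.get_obs();print(o['wrist_force'],o['qd'].round(2))
bot.job_done()
```

```text
caseA px [347. 239.] 226 c [628.4  30.3] sz [104.4  24.7] ang 10.2 zmed 0.0204
caseB px [327. 243.] 151 c [636.6 -27.3] sz [68.3 24.5] ang 9.5 zmed 0.0205
split px [259. 247.] 304 c [ 622.2 -217.6] sz [41.2 76.1] ang 84.0 zmed 0.0315
case B z at centre 0.01981443962888918 case A z 0.020379397380000552
[0.48831618 0.56016482 0.34798675] [-0.05 -0.26 -0.11  0.12 -0.06 -0.  ]
the job is handed in; nothing more can be done
```

All five things are in their inserts, and I handed the job in at about 32 s of the 138 s allowed. No verdict was reported.

My last checks:
- **Bottles:** both stand upright in the deep bin, about 66 mm apart along its length. Their bulb tops read about 84 mm from above, and neither fell over.
- **Cases:** both lie flat and parallel on the flat tray's floor, centred about 30 mm either side of the middle. Their tops read the same height.
- **Splitter:** it lies flat in the round dish, about 2 mm from centre by the scene camera and the last wrist picture.
- **Cup and jar:** both are within about 3 mm of where they started, which is as fine as I could measure.
- **Robot:** it stands clear of everything, with wrist force near zero.

Some readings disagreed:
- **Cameras:** top and wrist positions differed by about 3 mm, so I aimed between them.
- **Heights:** the scene camera's final height readings were about 2 mm high.
- **Final top picture:** the arm hid case B and half of the splitter. I checked those two with the scene camera instead, and the top view's splitter offset of about 15 mm comes from that covered half.
- **Network:** it sometimes took the yellow and pink boxes for cases. I ignored both and did not touch them.

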